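# Release the impounded racer from the timing tower and set it on the tech block

### The arm

A 7-joint arm with a two-finger parallel gripper is mounted at the origin on the work surface. World frame = base frame: x ahead of the robot, y to its left, z up, the work surface at z = 0. Lengths are in m, angles in rad, forces in N, time in s.
With the tool pointing down it reaches from about 0.35 to 0.9 m from the base axis. Payload 19.9 kg.
Tool frame: the origin (TCP) lies midway between the tips of the shut fingers; the grasp point (between the pads) lies 19 mm behind it; z points along the fingers, y is the line along which they close (so a half turn about z gives the same grasp; the last joint's range is limited). The gripper opens to 94 mm and grips with 3 to 60 N. Pads are 16 mm wide; open, the fingers measure 119 mm over their backs; the gripper's body (75 mm by 177 mm) begins 78 mm behind the grasp point.
Start: joints at [-1.236, 0.417, -0.01, 1.614, 0.005, 1.111, -0.053], TCP at [0.229, 0.581, 0.205] pointing down, gripper open.
Joint ranges: [-2.81, 2.81], [-0.39, 2.02], [-1.27, 1.25], [0.06, 2.57], [-1.19, 4.33], [0.19, 2], [-2.82, 2.82]. Speed limits (rad/s): [1.89, 1.89, 2.39, 2.39, 3.01, 3.01, 3.01].

### API

Orientations are given as a unit quaternion [w, x, y, z].
In Python, from plant import * gives the robot as it stands.
- The arm moves only by the tool drive_tool, never from a script. Its argument "deltas" is a list that holds one entry, the list of rows, each a list of 5 numbers: the shift along the tool's x, y, z in m, then the turn about the tool's z in rad, then the opening in per cent of the stroke, from 0 (shut) to 100 (fully open). In form: [[[dx, dy, dz, twist, claw], ...]]. A call has 1 to 8 rows; each row shifts and turns the commanded pose from where the row before left it, along the tool's axes as they then stand; what a row does not reach is not made up. A row lasts 1/12 s, in which the tool goes at most 41.7 mm and 7.16 degrees, less where a joint would pass 70% of its speed; a pose out of reach is approached as far as the arm can. A call is refused whole if a number of a shift passes 0.0417 or a number of a turn 0.125, either way. A call with a gripper value outside its range is refused whole. The fingers move at their own pace and stop on an object; the grip force is fixed at half the most. Time passes only in rows, so rows that do not move let the fingers close. It gives the time, the measured TCP pose, the force, the opening and the grip force at its end, in the units of the state.
- read_state(): the state, without advancing time (a new reading comes with each control period).
- grab_frame(name): name is "side" or "top"; returns a dict with "color" (480x640x3 uint8, red, green, blue), "fx", "fy", "cx", "cy" (pixels), "extrinsics" (4x4, takes a point from world to camera coordinates). Camera axes: x right, y up, looking along -z (the intrinsics and any distortion apply to the point x, -y, -z); pixel columns grow to the right and rows downward; lengths in m; the calibration is good to about 2 mm. A picture is of the moment at which its call begins. There is no depth.
- close_job(): hands the job in; it is judged then, once.
Trained networks look in a picture, given as the dict that the camera call returned (one of the last four; its "shot" number tells which), for a name from the list of things; names that differ only in an ending like _2 or _b are one class to them, and where a whole thing is asked for, a point or a joint stands for the part that bears it (a point fixed in the world has none). Each returns a list of dicts, best first, with "score" (0 to 1); they miss things now and then, are a little off and sometimes report something else, mostly with a low value. They report only what shows in the picture. A call takes as long as a camera call. They do not tell look-alikes from the thing itself.
- trace(picture, target): "mask" (480x640 bool, what is visible of it) and "rect" ([left, top, right, bottom] in pixels, round what is visible of it).
The state is a dict: "clock": time; "joint_pos": joint angles; "qd": joint speeds; "joint_torque": joint torques, N m; "eef_pos": TCP position; "tcp_rot": TCP orientation; "contact_force": force on the tool from outside, world axes, zero at the start; "moment": the same for the moment, N m; "gripper_width": opening from 0.0 (shut) to 1.0 (fully open); "finger_force": force on a finger pad.
Only numpy, scipy, OpenCV 4.12 (cv2) and the standard library are available. Lean on these libraries where they do the work, as an engineer would, in place of code of your own. Each camera call takes 0.05 s, during which the arm holds its last target. There are 200 camera calls.

### The job

After the race the blue racer is locked up in the timing tower's recess. Take the wooden dowel, push it through the brass-ringed release hole in the tower's back wall to press in the spring catch so that the red sliding door springs open, and put the dowel back on its rest. Then lift out the blue racer and set it down gently, not dropping it, on the aluminium tech block for scrutineering: centred, square to the block, guide blade in the groove (nose to either end), and leave everything else on the infield where it stands.

Things in the scene. Friction and masses are not known exactly. Their poses are not given: they have to be found in the camera images.
- tower: White timing tower, fixed, local x -104..105, y -132..124 mm, 75 high to its grey deck; origin on the infield, z up. Local +x: outward normal of the BACK wall, which has the release hole. Glazed cabin on the deck at x -83..53, y -131..-53, 161 high, thin mast to 206. Deck opening at x -98..65, y -10..118 over the car recess, shut by the red sliding door just under the deck.
- release_hole (a point): Centre of the release hole on the outer face of the tower's back wall, 38 mm above the infield (tower local x 105, y 12), tower axes: push along -x. Round, 26 mm across, flat brass ring 36 mm across around it, 3 mm proud. Wall 6 mm thick. Straight behind it, 16 mm in from the outer face, is the catch's brass push pad, 23 mm across.
- catch: Spring catch inside the tower, behind the release hole; origin at the tower's origin at rest, tower axes. Its pad moves in along tower local -x, up to a stop at 13 mm; spring force 3 N at rest, 6.3 N at the stop, and it springs back when let go. It lets go of the door when pushed in 7 to 8 mm (dowel tip 23 to 24 mm inside the wall's outer face).
- slide_door (a joint): Red sliding door (192 x 130 x 5 mm, top face 67 mm above the infield), m: 0 shut and latched, 0.114 fully open. Once unlatched its own spring (about 3 N) slides it along tower local -y into the pocket under the cabin within about 1 s and keeps it there; the recess is then open at tower local x -98..62, y 5..118.
- recess_floor (a point): Middle of the recess floor, 20 mm above the infield (tower local x -18, y 61), tower axes. The car stands on two runners with a gap of 32 mm between them for its guide blade, about here, its length along tower local x within 0.06 rad, off-centre by up to 10 mm along x and 3 mm along y.
- car: Blue 1:32 slot racer, 128 mm long (x -63..65), 55 wide over the tyres, 37 high, 60 to 120 g, wheels fixed. Origin under its centre at tyre-bottom height, x to the nose, z up. Body sides flat, 50 mm apart, 5 to 25 mm above the origin, clear of wheels for |x| < 20: grip there, across y. Canopy 34 wide. Guide blade under the nose, 3 mm thick, x 38..56, reaching 5 mm below the tyre bottoms.
- tech_block: Aluminium tech block, fixed, 170 (x) x 90 (y) x 20 mm high; origin at the centre of its underside. A groove 14 mm wide and 9 mm deep for the guide blade runs along its whole x at y = 0.
- dowel: Beech dowel, 14 mm diameter, 200 mm long, 30 g, both ends dipped red. Origin at the middle of its axis, local x along it.
- dowel_rest: Wooden dowel rest, fixed: base strip 150 x 34 x 6 mm, two saddles 12 mm thick at x = -62 and +62 mm, 52 mm high with a flared notch (17 mm wide at its floor, 33 mm above the infield, widening upwards). Origin at the centre of its underside; the dowel lies along x, its axis 40 mm above the origin.
- grandstand: Small grey plastic grandstand, 93 x 166 x 103 mm, loose bystander; origin at the centre of its underside.
- red_car: Red racer of the same shape (no guide blade), loose bystander.
- lamp_a: Chrome lamp post, 180 mm high, foot 44 mm across, head reaching 65 mm out along its x, loose bystander; origin under its foot.
- lamp_b: The other chrome lamp post, the same.
- oil_bottle: Small bottle of tyre oil, 34 mm across, 85 mm high, loose bystander.
- controller: Black hand throttle with a red trigger, 110 x 30 x 46 mm, loose bystander.
Not all that is in view belongs to the job. There is more than one size of the dowel_rest; the job needs the largest.

How it is judged:
By the outcome, as a careful person would: the job done as asked, in the order asked, and still so for the second after the job is handed in, with the robot touching nothing.
It also fails if it takes over 64 s, if anything falls off the work surface, if the arm or the gripper's body presses on something with over 40 N, if the wrist force passes 120 N, or if a joint passes its speed limit or range.

## Working session

There is one attempt and no reset: what is moved stays moved. The work goes in short steps, Python scripts to look and compute and a tool call to move; the robot and the scene stay as the last step left them, time stands still between calls to the robot, and variables do not carry over. Pictures are saved under pics/ and viewed, at most 10 in all, crops included, and the job is handed in when it is done.

Besides the shell and the picture viewer there is one more tool, called after ">>>" as name(argument=value, ...), one argument or row to a line, values as JSON. drive_tool: Moves the arm, as the interface text tells. Its arguments: {"type":"object","properties":{"deltas":{"type":"array"}},"required":["deltas"]}

```bash
mkdir -p pics; ls; cat > h.py <<'E'
from plant import *
import numpy as np, cv2, pickle
E
python3 - <<'E'
from h import *
s=read_state(); print({k:np.round(v,3).tolist() for k,v in s.items()})
for n in ("side","top"):
    f=grab_frame(n); print(n,{k:(np.round(v,4).tolist() if k!='color' else v.shape) for k,v in f.items()})
    cv2.imwrite(f"pics/{n}0.png",f["color"][:,:,::-1]); pickle.dump(f,open(n+"0.pkl","wb"))
    for t in ["tower","release_hole","tech_block","dowel","dowel_rest","grandstand","red_car","lamp_a","oil_bottle","controller"]:
        print(t,[(round(float(d["score"]),2),np.round(d["rect"]).tolist()) for d in trace(f,t)])
E
```

```text
pics
{'clock': 0.0, 'joint_pos': [-1.237, 0.418, -0.01, 1.614, 0.005, 1.111, -0.053], 'qd': [0.0, 0.001, -0.0, 0.001, 0.0, -0.002, 0.001], 'joint_torque': [-0.001, -85.124, 0.638, -42.603, -0.049, 0.018, 0.0], 'eef_pos': [0.229, 0.581, 0.205], 'tcp_rot': [-0.0, 0.187, 0.982, -0.001], 'contact_force': [-0.183, 0.021, -0.378], 'moment': [-0.068, 0.011, 0.04], 'finger_force': 0.0, 'gripper_width': 1.0}
side {'color': (480, 640, 3), 'fx': 588.4853, 'fy': 588.4853, 'cx': 318.0719, 'cy': 247.9197, 'extrinsics': [[0.73, -0.6831, 0.02, -0.296], [0.4597, 0.5125, 0.7252, -0.3117], [-0.5057, -0.5202, 0.6882, -1.052], [0.0, 0.0, 0.0, 1.0]], 'shot': 1}
tower [(0.76, [358.0, 290.0, 524.0, 433.0])]
release_hole [(0.7, [358.0, 290.0, 519.0, 435.0])]
tech_block [(0.9, [216.0, 203.0, 294.0, 250.0])]
dowel [(0.68, [308.0, 244.0, 372.0, 297.0])]
dowel_rest [(0.87, [314.0, 220.0, 347.0, 250.0]), (0.61, [269.0, 251.0, 308.0, 281.0]), (0.6, [312.0, 246.0, 368.0, 307.0])]
grandstand [(0.91, [254.0, 131.0, 322.0, 195.0])]
red_car [(0.71, [217.0, 202.0, 294.0, 248.0]), (0.57, [348.0, 194.0, 400.0, 228.0])]
la
[... 444 characters left out ...]
9, [399.0, 190.0, 546.0, 316.0]), (0.59, [158.0, 171.0, 233.0, 198.0])]
release_hole [(0.68, [398.0, 191.0, 545.0, 318.0])]
tech_block [(0.84, [223.0, 223.0, 276.0, 297.0])]
dowel [(0.65, [345.0, 207.0, 361.0, 287.0])]
dowel_rest [(0.9, [344.0, 222.0, 364.0, 280.0]), (0.76, [305.0, 253.0, 312.0, 289.0]), (0.56, [297.0, 202.0, 313.0, 237.0]), (0.35, [223.0, 225.0, 276.0, 297.0])]
grandstand [(0.61, [160.0, 168.0, 232.0, 202.0])]
red_car [(0.73, [281.0, 150.0, 331.0, 177.0])]
lamp_a [(0.82, [111.0, 227.0, 166.0, 245.0]), (0.81, [243.0, 126.0, 267.0, 182.0]), (0.29, [399.0, 192.0, 546.0, 315.0])]
oil_bottle [(0.61, [165.0, 282.0, 184.0, 298.0])]
controller [(0.97, [210.0, 307.0, 257.0, 333.0])]
```

View pics/side0.png

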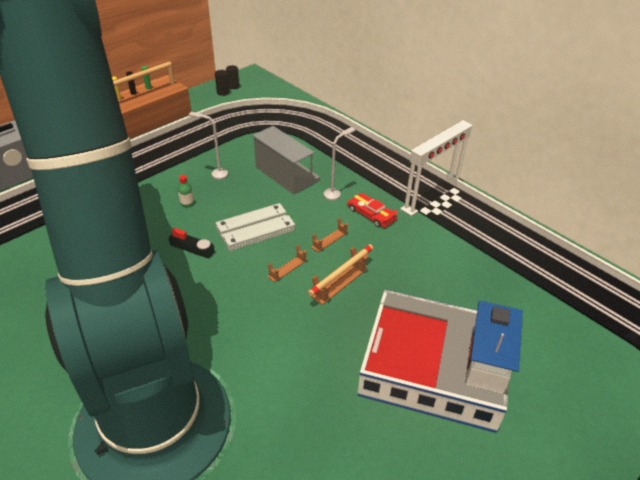

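View pics/top0.png

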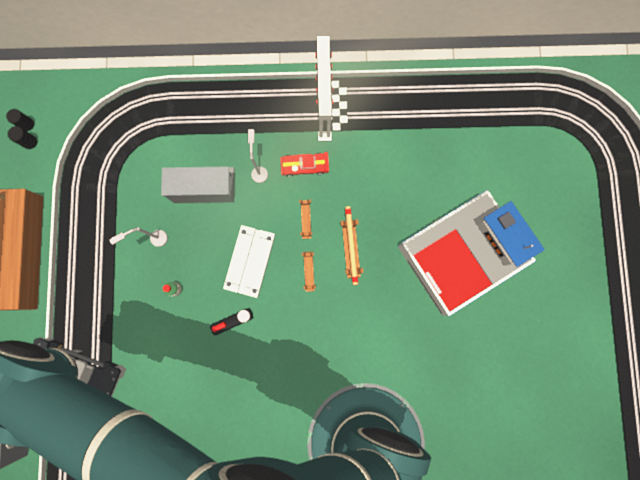

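The side view shows the tower at (440,360), with the dowel on the largest rest at (340,272) and the tech block at (255,226). In the top view the tower is at (470,255), with its cabin to the right and its back wall running from (402,242) to (490,193). The dowel is at (351,245) and the block at (249,261).

```bash
cat >> h.py <<'E'
def load(n): return pickle.load(open(n+".pkl","rb"))
def proj(f,P):
    P=np.atleast_2d(P); E=np.array(f["extrinsics"]); c=P@E[:3,:3].T+E[:3,3]
    return np.c_[f["cx"]+f["fx"]*c[:,0]/-c[:,2], f["cy"]+f["fy"]*c[:,1]/c[:,2]]
def plane(f,uv,z):
    E=np.array(f["extrinsics"]);R=E[:3,:3];o=-R.T@E[:3,3]
    uv=np.atleast_2d(uv); d=np.c_[(uv[:,0]-f["cx"])/f["fx"],-(uv[:,1]-f["cy"])/f["fy"],-np.ones(len(uv))]@R
    return o+d*((z-o[2])/d[:,2])[:,None]
def tri(fs,uvs):
    A=[];b=[]
    for f,uv in zip(fs,uvs):
        E=np.array(f["extrinsics"]);o=-E[:3,:3].T@E[:3,3]
        d=plane(f,uv,0)[0]-o; d/=np.linalg.norm(d); M=np.eye(3)-np.outer(d,d); A.append(M); b.append(M@o)
    return np.linalg.lstsq(np.vstack(A),np.hstack(b),rcond=None)[0]
E
python3 - <<'E'
from h import *
for n,(x0,y0,x1,y1),k in (("top",(215,180,555,330),2.35),("side",(205,190,535,440),2.35)):
    im=load(n+"0")["color"][y0:y1,x0:x1,::-1]
    im=cv2.resize(im,None,fx=k,fy=k,interpolation=cv2.INTER_CUBIC); 
    for u in range(x0//20*20+20,x1,20): cv2.line(im,(int((u-x0)*k),0),(int((u-x0)*k),8 if u%100 else 20),(255,255,255),1)
    for v in range(y0//20*20+20,y1,20): cv2.line(im,(0,int((v-y0)*k)),(8 if v%100 else 20,int((v-y0)*k)),(255,255,255),1)
    cv2.imwrite(f"pics/{n}_crop.png",im); print(im.shape)
E
```

```text
(352, 799, 3)
(588, 776, 3)
```

View pics/top_crop.png

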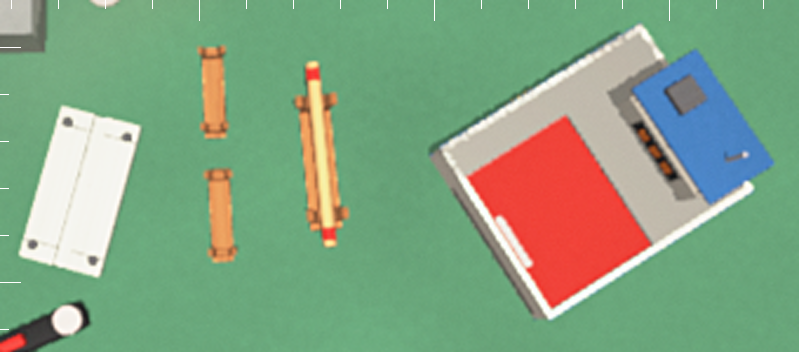

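View pics/side_crop.png

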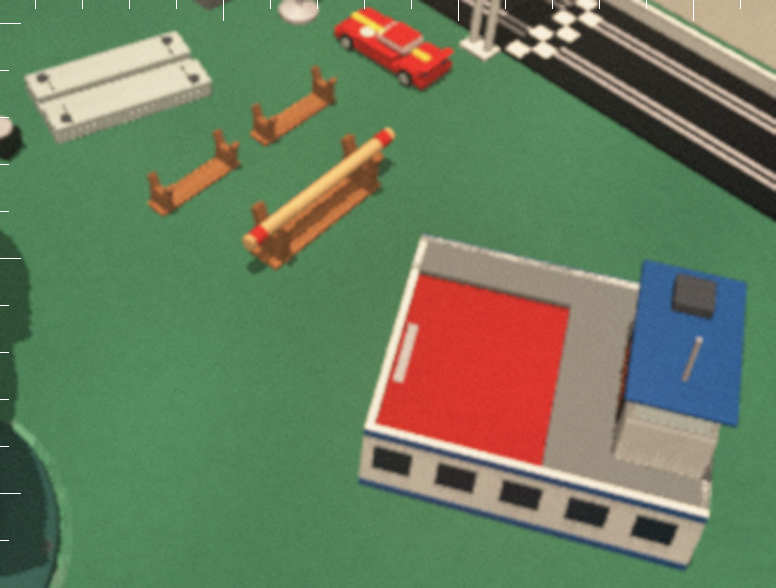

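The crops show the tower's parapet corners, the door edges, both red dowel ends and the block outline with its groove. I'll fit poses to these.

```bash
cat > fit.py <<'E'
from h import *
from scipy.optimize import least_squares, minimize
T,S=load("top0"),load("side0")
t=lambda x,y:(215+x/2.35-.5,180+y/2.35-.5); s=lambda x,y:(205+x/2.35-.5,190+y/2.35-.5)
def R2(a): return np.array([[np.cos(a),-np.sin(a)],[np.sin(a),np.cos(a)]])
# tower: (frame, lx, ly, z or None=parapet, uv)
o=[(T,105,124,None,t(438,149)),(T,105,-132,None,t(641,26)),(T,-104,124,None,t(552,318)),(T,-104,-132,None,t(753,187)),
(T,65,-10,75,t(567,116)),(T,-98,-10,75,t(650,244)),
(S,105,124,None,s(424,237)),(S,-104,124,None,s(366,430)),(S,-104,-132,None,s(709,517)),(S,-104,124,0,s(360,481)),(S,-104,-132,0,s(687,567)),(S,-98,-10,70,s(543,465))]
def res(p):
    r=[]
    for f,lx,ly,z,uv in o:
        q=p[:2]+R2(p[2])@np.array([lx,ly])/1e3
        r.append(proj(f,[q[0],q[1],p[3] if z is None else z/1e3])[0]-uv)
    return np.array(r).ravel()
a=least_squares(res,[.45,-.25,.57,.08],loss="soft_l1",x_scale=[.1,.1,.1,.1]); print("tower",a.x.round(4)); print(res(a.x).reshape(-1,2).round(1).tolist())
p=a.x; 
for n,l in (("hole",[.105,.012]),("recess",[-.018,.061]),("axis",[.305,.012])): print(n,(p[:2]+R2(p[2])@l).round(4))
e1=tri([T,S],[t(313,68),s(390,135)]); e2=tri([T,S],[t(330,240),s(250,240)])
print("dowel",e1.round(4),e2.round(4),np.linalg.norm(e1-e2),((e1+e2)/2).round(4),np.arctan2(*(e1-e2)[1::-1]))
print([ (proj(f,e)[0]-u).round(1).tolist() for f,e,u in ((T,e1,t(313,68)),(S,e1,s(390,135)),(T,e2,t(330,240)),(S,e2,s(250,240)))])
# block silhouettes
ms=[]
for f,r in ((T,(218,218,282,302)),(S,(208,196,300,256))):
    c=f["color"].astype(int); m=(c[:,:,0]>c[:,:,1]-25)&(c.sum(2)>330); w=np.zeros_like(m); w[r[1]:r[3],r[0]:r[2]]=1
    m=cv2.morphologyEx((m&w).astype(np.uint8),cv2.MORPH_CLOSE,np.ones((7,7))); ms.append(m); print(m.sum(),cv2.boundingRect(m))
def iou(p):
    L=0
    for f,m in zip((T,S),ms):
        P=[[*(p[:2]+R2(p[2])@[x,y]),z] for x in(-.085,.085) for y in(-.045,.045) for z in(0,.02)]
        h=cv2.convexHull(((proj(f,P)+.5)*4).astype(np.float32)); g=np.zeros((1920,2560),np.uint8); cv2.fillConvexPoly(g,(h*16).round().astype(int),1,shift=4)
        M=cv2.resize(m,(2560,1920),interpolation=cv2.INTER_NEAREST); L+=(g^M).sum()/M.sum()
    return L
b=min((minimize(iou,[x0,y0,a0],method="Nelder-Mead",options=dict(initial_simplex=np.array([[x0,y0,a0]]*4)+np.vstack([np.zeros(3),np.diag([.02,.02,.1])]))) for x0,y0,a0 in [[*plane(T,(248.5,260),.02)[0,:2],-.25]]),key=lambda r:r.fun)
print("block",b.x.round(4),b.fun)
g=plane(T,[t(95,114),t(58,265)],.02); print("groove dir",np.arctan2(*(g[0]-g[1])[1::-1]),g.mean(0).round(4))
pickle.dump((a.x,b.x,e1,e2),open("poses.pkl","wb"))
E
python3 fit.py
```

```text
tower [ 0.4655 -0.262   0.5314  0.0712]
[[0.3, -0.3], [-0.8, -1.2], [-1.2, 0.1], [-0.5, 0.6], [-0.3, -1.1], [1.6, 0.3], [-0.6, -0.5], [0.2, -0.2], [0.2, 0.2], [0.1, 0.2], [0.0, 0.3], [-0.1, 1.6]]
hole [ 0.5499 -0.1984]
recess [ 0.4191 -0.2185]
axis [ 0.7224 -0.0971]
dowel [0.5897 0.0257 0.0405] [0.3998 0.0151 0.0393] 0.1902035687395615 [0.4948 0.0204 0.0399] 0.055946511625432085
[[0.3, -0.3], [-0.5, 0.1], [-0.3, 0.5], [0.7, -0.1]]
2393 (223, 225, 52, 73)
2258 (208, 203, 92, 50)
block [ 0.4625  0.2853 -0.2813] 0.05623754717868066
groove dir -0.24508954154581564 [0.4645 0.2886 0.02  ]
```

>>> drive_tool(
  deltas=[
    [[-0.0226,-0.0212,0,0,100],[-0.0226,-0.0212,0,0,100],[-0.0226,-0.0212,0,0,100],[-0.0226,-0.0212,0,0,100],[-0.0226,-0.0212,0,0,100],[-0.0226,-0.0212,0,0,100],[-0.0226,-0.0212,0,0,100],[-0.0226,-0.0212,0,0,100]],
  ],
)

```text
clock: 1.77
eef_pos: [0.3357, 0.3558, 0.2056]
tcp_rot: [0.0, 0.187, 0.982, 0.0]
contact_force: [-0.1, 0.1, 0.2]
gripper_width: 1.001
finger_force: 0.0
```

>>> drive_tool(
  deltas=[
    [[-0.0226,-0.0212,0,0,100],[-0.0226,-0.0212,0,0,100],[-0.0226,-0.0212,0,0,100],[-0.0226,-0.0212,0,0,100],[-0.0226,-0.0212,0,0,100],[-0.0226,-0.0212,0,0,100],[-0.0226,-0.0212,0,0,100],[-0.0226,-0.0212,0,0,100]],
  ],
)

```text
clock: 2.43
eef_pos: [0.4417, 0.1317, 0.2057]
tcp_rot: [0.0, 0.187, 0.982, 0.0]
contact_force: [0.9, 0.2, -0.2]
gripper_width: 1.0
finger_force: 0.0
```

>>> drive_tool(
  deltas=[
    [[-0.0226,-0.0212,0,0,100],[-0.0226,-0.0212,0,0,100],[-0.0226,-0.0212,0,0,100],[-0.0226,-0.0212,0,0,100],[0,0,0,0.12,100],[0,0,0,0.12,100],[0,0,0,0.12,100],[0,0,0,0.12,100]],
  ],
)

```text
clock: 3.1
eef_pos: [0.4943, 0.0209, 0.2055]
tcp_rot: [0.0, 0.418, 0.909, 0.0]
contact_force: [0.3, -1.0, -0.2]
gripper_width: 1.002
finger_force: 0.0
```

>>> drive_tool(
  deltas=[
    [[0,0,0.005,0.117,100],[0,0,0.005,0.117,100],[0,0,0.005,0.117,100],[0,0,0.005,0.117,100],[0,0,0.005,0.117,100],[0,0,0.005,0.117,100],[0,0,0.005,0.117,100],[0,0,0.005,0.117,100]],
  ],
)

```text
clock: 3.77
eef_pos: [0.4943, 0.0211, 0.1654]
tcp_rot: [0.0, 0.783, 0.623, 0.0]
contact_force: [0.9, -0.5, -0.1]
gripper_width: 0.999
finger_force: 0.0
```

>>> drive_tool(
  deltas=[
    [[0,0,0.005,0.117,100],[0,0,0.005,0.117,100],[0,0,0.005,0.117,100],[0,0,0.005,0.117,100],[0,0,0.005,0.117,100],[0,0,0.005,0.117,100],[0,0,0.005,0.117,100],[0,0,0.005,0.117,100]],
  ],
)

```text
clock: 4.43
eef_pos: [0.4943, 0.0212, 0.1254]
tcp_rot: [-0.0, 0.979, 0.203, 0.0]
contact_force: [0.9, -0.6, -0.5]
gripper_width: 0.998
finger_force: 0.0
```

>>> drive_tool(
  deltas=[
    [[0,0,0,0.117,60],[0,0,0,0.117,60],[0,0,0,0.117,60],[0,0,0,0,60]],
  ],
)

```text
clock: 4.77
eef_pos: [0.4943, 0.0212, 0.1254]
tcp_rot: [0.0, 1.0, 0.028, 0.0]
contact_force: [-0.9, 0.6, -0.8]
gripper_width: 0.754
finger_force: 0.0
```

>>> drive_tool(
  deltas=[
    [[0,0,0.02,0,55],[0,0,0.02,0,55],[0,0,0.02,0,55],[0,0,0.02,0,55],[0,0,0.012,0,55],[0,0,0.008,0,55],[0,0,0.0044,0,55],[0,0,0,0,55]],
  ],
)

```text
clock: 5.43
eef_pos: [0.4942, 0.0209, 0.0209]
tcp_rot: [0.0, 0.999, 0.032, -0.0]
contact_force: [0.1, 0.3, 0.8]
gripper_width: 0.55
finger_force: 0.0
```

>>> drive_tool(
  deltas=[
    [[0,0,0,0,0],[0,0,0,0,0],[0,0,0,0,0],[0,0,0,0,0],[0,0,0,0,0],[0,0,0,0,0],[0,0,0,0,0],[0,0,0,0,0]],
  ],
)

```text
clock: 6.1
eef_pos: [0.4943, 0.0211, 0.0212]
tcp_rot: [-0.0, 1.0, 0.031, 0.0]
contact_force: [0.6, 0.4, 2.4]
gripper_width: 0.142
finger_force: 30.0
```

>>> drive_tool(
  deltas=[
    [[0,0,-0.015,0,0],[0,0,-0.025,0,0],[0,0,-0.03,0,0],[0,0,-0.03,0,0],[0,0,-0.02,-0.117,0],[0,0,0,-0.117,0],[0,0,0,-0.117,0],[0,0,0,-0.118,0]],
  ],
)

```text
clock: 6.77
eef_pos: [0.4943, 0.0213, 0.1414]
tcp_rot: [-0.0, 0.964, 0.266, 0.0]
contact_force: [0.1, 0.4, -1.0]
gripper_width: 0.142
finger_force: 30.0
```

>>> drive_tool(
  deltas=[
    [[0.009,0.0272,0,0,0],[0.009,0.0272,0,0,0],[0.009,0.0272,0,0,0],[0.009,0.0272,0,0,0],[0.009,0.0272,0,0,0],[0.009,0.0272,0,0,0],[0.009,0.0272,0,0,0],[0.009,0.0272,0,0,0]],
  ],
)

```text
clock: 7.43
eef_pos: [0.6674, -0.1309, 0.1407]
tcp_rot: [-0.0, 0.965, 0.263, -0.0]
contact_force: [-0.9, 1.9, -0.5]
gripper_width: 0.137
finger_force: 30.0
```

>>> drive_tool(
  deltas=[
    [[0,0,0.02,0,0],[0,0,0.03,0,0],[0,0,0.02,0,0],[0,0,0.01,0,0],[0,0,0,0,0]],
  ],
)

```text
clock: 7.85
eef_pos: [0.6654, -0.1297, 0.0589]
tcp_rot: [-0.001, 0.965, 0.263, -0.002]
contact_force: [-0.4, -0.2, -0.3]
gripper_width: 0.136
finger_force: 30.0
```

```bash
python3 - <<'E'
from h import *
ims=[]
for n,(x0,y0,x1,y1) in (("top",(340,130,560,330)),("side",(330,200,550,400))):
    f=grab_frame(n); pickle.dump(f,open(n+"1.pkl","wb")); im=f["color"][y0:y1,x0:x1,::-1]
    k=1.81; im=cv2.resize(im,None,fx=k,fy=k,interpolation=cv2.INTER_CUBIC)
    for u in range(x0//20*20+20,x1,20): cv2.line(im,(int((u-x0)*k),0),(int((u-x0)*k),8 if u%100 else 20),(255,255,255),1)
    for v in range(y0//20*20+20,y1,20): cv2.line(im,(0,int((v-y0)*k)),(8 if v%100 else 20,int((v-y0)*k)),(255,255,255),1)
    ims.append(im)
cv2.imwrite("pics/pre.png",np.hstack(ims)); s=read_state(); print(s["eef_pos"],s["tcp_rot"],s["joint_pos"],s["contact_force"])
E
```

```text
[ 0.66694459 -0.13016108  0.06192444] [2.55113965e-04 9.64850238e-01 2.62800151e-01 1.84907389e-04] [-0.26919325  0.75226085  0.6255827   1.5884624  -0.50695505  0.96767556
 -0.51786168] [-0.15625672 -0.64790476  0.77588837]
```

View pics/pre.png

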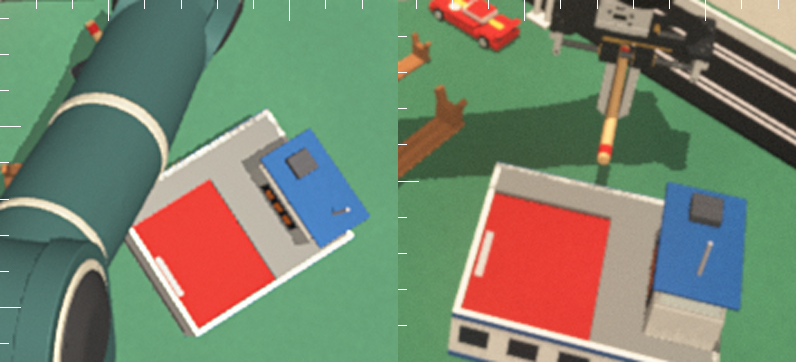

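The side crop shows the gripped dowel pointing at the back wall, with its near end at about full-image (444,287). I'll check it against the projected model and refit the tower with better edge heights.

```bash
sed -i 's/(T,65,-10,75,t(567,116)),(T,-98,-10,75,t(650,244)),/(T,65,-10,67,t(567,116)),(T,-98,-10,67,t(650,244)),(S,65,-10,67,s(569,307)),(S,65,118,67,s(420,275)),/; s/,(S,-98,-10,70,s(543,465))\]/]/' fit.py
sed -i 's/(208,196,300,256)/(215,196,300,256)/' fit.py
python3 fit.py; python3 - <<'E'
from h import *
f=load("side1"); s=read_state(); p=s["eef_pos"]; w,x,y,z=s["tcp_rot"]; a=2*np.arctan2(y,x)
print(a, proj(f,[p[0]-.1*np.cos(a),p[1]-.1*np.sin(a),p[2]+.0188]), p)
c=f["color"][265:305,425:465].astype(int); m=(c[:,:,0]>150)&(c[:,:,1]<90); v,u=np.nonzero(m); print(u.min()+425,u.max()+425,v.min()+265,v.max()+265,u.mean()+425,v.mean()+265)
E
```

```text
tower [ 0.4653 -0.2621  0.532   0.0714]
[[0.4, -0.2], [-0.8, -1.1], [-1.1, 0.2], [-0.3, 0.6], [-1.1, -0.5], [0.7, 0.5], [0.6, 1.0], [-0.3, -0.3], [-0.6, -0.5], [0.3, -0.1], [0.3, 0.3], [0.2, 0.3], [0.1, 0.4]]
hole [ 0.5497 -0.1985]
recess [ 0.4189 -0.2187]
axis [ 0.7221 -0.0971]
dowel [0.5897 0.0257 0.0405] [0.3998 0.0151 0.0393] 0.1902035687395615 [0.4948 0.0204 0.0399] 0.055946511625432085
[[0.3, -0.3], [-0.5, 0.1], [-0.3, 0.5], [0.7, -0.1]]
2393 (223, 225, 52, 73)
2244 (215, 203, 85, 50)
block [ 0.4625  0.2853 -0.2813] 0.050207294671848146
groove dir -0.24508954154581564 [0.4645 0.2886 0.02  ]
0.5318464704540009 [[442.62114664 286.70141881]] [ 0.66694459 -0.13016108  0.06192444]
441 447 280 285 444.1034482758621 281.8965517241379
```

>>> drive_tool(
  deltas=[
    [[0,-0.001,0.012,0,0],[0,0,0.015,0,0],[0,0,0.01,0,0],[0,0,0.0057,0,0],[-0.01,0,0,0,0],[-0.01,0,0,0,0],[-0.006,0,0,0,0],[0,0,0,0,0]],
  ],
)

```text
clock: 8.62
eef_pos: [0.6424, -0.144, 0.0191]
tcp_rot: [0.0, 0.965, 0.262, 0.0]
contact_force: [0.5, -0.0, -0.2]
gripper_width: 0.142
finger_force: 30.0
```

>>> drive_tool(
  deltas=[
    [[-0.004,0,0,0,0],[-0.004,0,0,0,0],[-0.004,0,0,0,0],[-0.004,0,0,0,0],[-0.003,0,0,0,0],[0,0,0,0,0]],
  ],
)

```text
clock: 9.12
eef_pos: [0.6268, -0.1525, 0.0184]
tcp_rot: [0.0, 0.965, 0.262, -0.0]
contact_force: [0.0, -0.0, -1.1]
gripper_width: 0.137
finger_force: 30.0
```

>>> drive_tool(
  deltas=[
    [[-0.003,0,0,0,0],[-0.003,0,0,0,0],[-0.003,0,0,0,0],[-0.003,0,0,0,0],[-0.002,0,0,0,0],[0,0,0,0,0]],
  ],
)

```text
clock: 9.62
eef_pos: [0.6156, -0.1589, 0.0186]
tcp_rot: [0.0, 0.965, 0.263, 0.001]
contact_force: [4.0, 2.4, -1.2]
gripper_width: 0.139
finger_force: 30.0
```

>>> drive_tool(
  deltas=[
    [[-0.002,0,0,0,0],[-0.001,0,0,0,0],[0,0,0,0,0],[0,0,0,0,0]],
  ],
)

```text
clock: 9.95
eef_pos: [0.6133, -0.1601, 0.0186]
tcp_rot: [0.0, 0.965, 0.263, 0.001]
contact_force: [4.8, 3.6, -0.2]
gripper_width: 0.14
finger_force: 30.0
```

```bash
python3 - <<'E'
from h import *
f=grab_frame("side"); c=f["color"].astype(int)[290:440,355:530]; print(((c[:,:,0]>150)&(c[:,:,1]<90)).sum())
c=load("side1")["color"].astype(int)[290:440,355:530]; print(((c[:,:,0]>150)&(c[:,:,1]<90)).sum())
E
```

```text
1386
4366
```

>>> drive_tool(
  deltas=[
    [[0.006,0,0,0,0],[0.012,0,0,0,0],[0.02,0,0,0,0],[0.024,0,0,0,0],[0.018,0,0,0,0],[0,0,-0.02,0,0],[0,0,-0.03,0,0],[0,0,-0.03,0,0]],
  ],
)

```text
clock: 10.67
eef_pos: [0.6814, -0.1194, 0.0983]
tcp_rot: [0.0, 0.965, 0.263, -0.001]
contact_force: [0.3, 0.9, -0.2]
gripper_width: 0.139
finger_force: 30.0
```

>>> drive_tool(
  deltas=[
    [[-0.0113,-0.027,-0.025,0,0],[-0.0113,-0.027,-0.015,0,0],[-0.0113,-0.027,0,0,0],[-0.0113,-0.027,0,0,0],[-0.0113,-0.027,0,0,0],[-0.0113,-0.027,0,0,0],[-0.0113,-0.027,0,0,0],[-0.0113,-0.027,0,0,0]],
  ],
)

```text
clock: 11.33
eef_pos: [0.4933, 0.0213, 0.1383]
tcp_rot: [0.0, 0.965, 0.263, -0.0]
contact_force: [0.1, 0.1, -0.3]
gripper_width: 0.138
finger_force: 30.0
```

>>> drive_tool(
  deltas=[
    [[0,0,0,0.1175,0],[0,0,0,0.1175,0],[0,0,0,0.1175,0],[0,0,0,0.1175,0],[0,0,0,0,0],[0,0,0,0,0]],
  ],
)

```text
clock: 11.83
eef_pos: [0.4944, 0.0206, 0.1384]
tcp_rot: [0.0, 0.999, 0.033, -0.0]
contact_force: [-0.5, 0.3, 0.4]
gripper_width: 0.139
finger_force: 30.0
```

```bash
python3 - <<'E'
from h import *
s=read_state(); print(s["eef_pos"],s["tcp_rot"],2*np.arctan2(s["tcp_rot"][2],s["tcp_rot"][1]))
f=grab_frame("side"); pickle.dump(f,open("side2.pkl","wb")); c=f["color"].astype(int)[290:440,355:530]; print(((c[:,:,0]>150)&(c[:,:,1]<90)).sum())
E
```

```text
[0.4944161  0.02058407 0.1383906 ] [ 4.88599185e-04  9.99457554e-01  3.29292090e-02 -1.61396856e-04] 0.06587033456822851
382
```

>>> drive_tool(
  deltas=[
    [[0,-0.0005,0.03,0,0],[0,0,0.03,0,0],[0,0,0.025,0,0],[0,0,0.015,0,0],[0,0,0.01,0,0],[0,0,0.005,0,0],[0,0,0.0015,0,0],[0,0,0,0,0]],
  ],
)

```text
clock: 12.55
eef_pos: [0.4945, 0.0208, 0.0223]
tcp_rot: [-0.0, 1.0, 0.031, 0.0]
contact_force: [-0.3, -0.4, -0.4]
gripper_width: 0.144
finger_force: 30.0
```

>>> drive_tool(
  deltas=[
    [[0,0,0,0,50],[0,0,0,0,50],[0,0,0,0,50],[0,0,0,0,50],[0,0,0,0,50]],
  ],
)

```text
clock: 12.97
eef_pos: [0.4943, 0.021, 0.0221]
tcp_rot: [-0.0, 1.0, 0.031, 0.0]
contact_force: [-0.7, -0.7, -1.8]
gripper_width: 0.458
finger_force: 0.0
```

>>> drive_tool(
  deltas=[
    [[0,0,-0.02,0,50],[0,0,-0.03,0,50],[0,0,-0.035,0,80],[0,0,-0.035,0,80],[0,0,-0.035,0,80],[0,0,-0.015,0,80],[0,0.02,0,0,80],[0,0.03,0,0,80]],
  ],
)

```text
clock: 13.63
eef_pos: [0.4979, -0.027, 0.1929]
tcp_rot: [-0.001, 0.999, 0.033, 0.001]
contact_force: [0.3, 0.7, -0.5]
gripper_width: 0.798
finger_force: 0.0
```

```bash
cat > shot.py <<'E'
from h import *
import sys
def shot(tag,boxes,out,W=398):
    ims=[]
    for n,(x0,y0,x1,y1) in boxes:
        f=grab_frame(n); pickle.dump(f,open(n+tag+".pkl","wb")); im=f["color"][y0:y1,x0:x1,::-1]
        k=W/(x1-x0); im=cv2.resize(im,(W,int((y1-y0)*k)),interpolation=cv2.INTER_CUBIC)
        for u in range(x0//10*10+10,x1,10): cv2.line(im,(int((u-x0)*k),0),(int((u-x0)*k),6 if u%50 else 20),(255,255,255),1)
        for v in range(y0//10*10+10,y1,10): cv2.line(im,(0,int((v-y0)*k)),(6 if v%50 else 20,int((v-y0)*k)),(255,255,255),1)
        ims.append(im)
    cv2.imwrite(out,np.hstack(ims))
E
python3 - <<'E'
from shot import *
shot("3",(("top",(340,180,560,330)),("side",(300,220,520,370))),"pics/after.png")
for n in("top3","side3"):
    f=load(n); print([(n,t,round(float(d["score"]),2),np.round(d["rect"]).tolist(),np.argwhere(d["mask"]).mean(0)[::-1].round(1)) for t in("car","dowel") for d in trace(f,t)])
E
```

```text
[('top3', 'car', 0.78, [426.0, 247.0, 467.0, 294.0], array([446., 272.])), ('top3', 'dowel', 0.52, [419.0, 186.0, 544.0, 318.0], array([480.2, 248.7]))]
[('side3', 'car', 0.85, [382.0, 324.0, 418.0, 382.0], array([402.1, 353.5])), ('side3', 'dowel', 0.65, [308.0, 243.0, 374.0, 297.0], array([340.1, 270.3]))]
```

View pics/after.png

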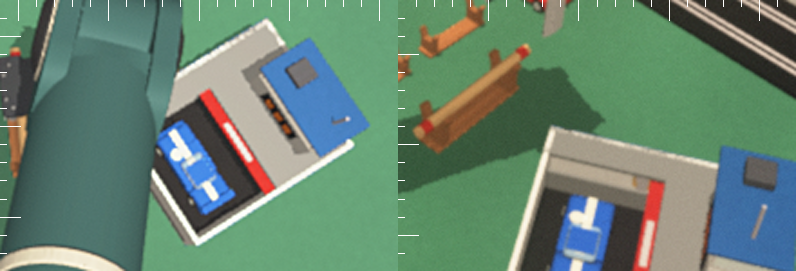

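The dowel lies back on its large rest. The door is open and the blue car is visible in both views, at about (446,272) in the top view and (402,353) in the side view. I'll measure the car.

```bash
python3 - <<'E'
from h import *
p=pickle.load(open("poses.pkl","rb"))[0]; c_,s_=np.cos(p[2]),np.sin(p[2]); L=lambda q:(np.array([[c_,s_],[-s_,c_]])@(np.array(q)[:2]-p[:2])).round(4)
for n in("top3","side3"):
    f=load(n); c=f["color"].astype(int); R,G,B=c[:,:,0],c[:,:,1],c[:,:,2]
    m=((B>R+50)&(B>G+25)|((R>170)&(B>170))).astype(np.uint8); w=np.zeros_like(m)
    r=(427,243,474,300) if n=="top3" else (378,318,424,388)
    w[r[1]:r[3],r[0]:r[2]]=1; m&=w
    P=plane(f,proj(f,[[p[0]+c_*-.018-s_*.061,p[1]+s_*-.018+c_*.061,.04]]),.04); print(n,"pred",proj(f,P).round(1))
    # restrict to recess: local coords at z=.042
    v,u=np.nonzero(m); q=plane(f,np.c_[u,v],.042)[:,:2]-p[:2]; l=np.c_[q@[c_,s_],q@[-s_,c_]]
    k=(abs(l[:,0]+.018)<.077)&(abs(l[:,1]-.061)<.04); l=l[k]
    r=cv2.minAreaRect((l*1000).astype(np.float32)); print(r,l.mean(0),k.sum(), np.percentile(l,[1,99],axis=0).round(4).tolist())
    C,V=np.linalg.eigh(np.cov(l.T)); print("axis",np.arctan(V[1,1]/V[0,1]))
    im=cv2.resize(f["color"][240:392,375:480][:,:,::-1],None,fx=3.7,fy=3.7,interpolation=cv2.INTER_CUBIC); cv2.imwrite("pics/_"+n+".png",im)
cv2.imwrite("pics/car.png",np.hstack([cv2.imread("pics/_top3.png"),cv2.imread("pics/_side3.png")]))
E
```

```text
top3 pred [[447.  272.3]]
((-16.457530975341797, 61.20375442504883), (55.74104309082031, 129.08226013183594), 89.43343353271484) [-0.01779237  0.06163065] 1065 [[-0.0797, 0.0356], [0.0463, 0.0881]]
axis -0.009918899069038032
side3 pred [[402.  353.9]]
((-21.010005950927734, 59.91814422607422), (128.10650634765625, 73.45950317382812), 1.671148657798767) [-0.02486715  0.06129479] 1420 [[-0.0831, 0.0291], [0.0404, 0.0883]]
axis 0.007600866453725277
```

View pics/car.png

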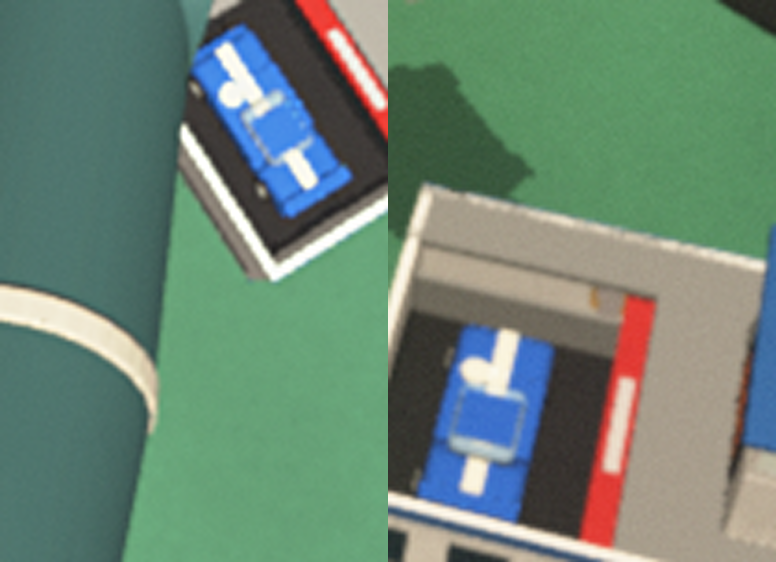

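>>> drive_tool(
  deltas=[
    [[0,0,0,-0.115,75],[0,0,0,-0.115,75],[0,0,0,-0.115,75],[0,0,0,-0.115,75],[0,0,0,0,75]],
  ],
)

```text
clock: 14.35
eef_pos: [0.4972, -0.0282, 0.1918]
tcp_rot: [-0.0, 0.965, 0.261, -0.0]
contact_force: [-0.8, 0.4, -0.7]
gripper_width: 0.746
finger_force: 0.0
```

>>> drive_tool(
  deltas=[
    [[-0.0205,0.0158,0,0,75],[-0.0205,0.0158,0,0,75],[-0.0205,0.0158,0,0,75],[-0.0205,0.0158,0,0,75],[-0.0205,0.0158,0,0,75],[-0.0205,0.0158,0,0,75],[-0.0205,0.0158,0,0,75],[-0.0205,0.0158,0,0,75]],
  ],
)

```text
clock: 15.02
eef_pos: [0.4177, -0.2209, 0.1919]
tcp_rot: [-0.0, 0.967, 0.256, 0.0]
contact_force: [0.5, 1.0, -0.1]
gripper_width: 0.75
finger_force: 0.0
```

>>> drive_tool(
  deltas=[
    [[0,0,0.03,0,75],[0,0,0.03,0,75],[0,0,0.02,0,75],[0,0,0,0,75]],
  ],
)

```text
clock: 15.35
eef_pos: [0.4164, -0.2194, 0.1089]
tcp_rot: [-0.001, 0.967, 0.256, -0.002]
contact_force: [-1.2, -1.3, -0.5]
gripper_width: 0.752
finger_force: 0.0
```

>>> drive_tool(
  deltas=[
    [[0.0015,0.0005,0.022,0,75],[0,0,0.022,0,75],[0,0,0.018,0,75],[0,0,0.011,0,75],[0,0,0.007,0,75],[0,0,0.003,0,75],[0,0,0,0,75]],
  ],
)

```text
clock: 15.93
eef_pos: [0.4199, -0.2201, 0.0293]
tcp_rot: [0.0, 0.966, 0.258, 0.0]
contact_force: [-0.5, 0.2, -0.2]
gripper_width: 0.749
finger_force: 0.0
```

>>> drive_tool(
  deltas=[
    [[0,-0.0015,0.003,0,75],[0,0,0.002,0,75],[0,0,0,0,60],[0,0,0,0,60],[0,0,0,0,0],[0,0,0,0,0],[0,0,0,0,0],[0,0,0,0,0]],
  ],
)

```text
clock: 16.6
eef_pos: [0.419, -0.2188, 0.024]
tcp_rot: [0.0, 0.966, 0.258, 0.0]
contact_force: [-0.6, 2.1, 4.7]
gripper_width: 0.529
finger_force: 30.0
```

>>> drive_tool(
  deltas=[
    [[0,0,0,0,0],[0,0,0,0,0]],
  ],
)

```text
clock: 16.77
eef_pos: [0.419, -0.2188, 0.024]
tcp_rot: [0.0, 0.966, 0.258, 0.0]
contact_force: [-0.9, 1.2, 5.6]
gripper_width: 0.534
finger_force: 30.0
```

>>> drive_tool(
  deltas=[
    [[0,0,-0.006,0,0],[0,0,-0.012,0,0],[0,0,-0.02,0,0],[0,0,-0.025,0,0],[0,0,-0.03,0,0],[0,0,-0.03,0,0],[0,0,-0.025,0,0],[0,0,-0.015,0,0]],
  ],
)

```text
clock: 17.43
eef_pos: [0.4191, -0.2195, 0.19]
tcp_rot: [0.0, 0.966, 0.257, 0.001]
contact_force: [0.7, 0.0, -1.0]
gripper_width: 0.529
finger_force: 30.0
```

```bash
python3 - <<'E'
from h import *
ims=[]
for n,(x0,y0,x1,y1) in (("top0",(217,217,283,303)),("side0",(212,196,300,256))):
    im=load(n)["color"][y0:y1,x0:x1,::-1]; k=370/(x1-x0) if n=="top0" else 430/(x1-x0)
    im=cv2.resize(im,None,fx=k,fy=k,interpolation=cv2.INTER_CUBIC)
    for u in range(x0//10*10+10,x1,10): cv2.line(im,(int((u+.5-x0)*k),0),(int((u+.5-x0)*k),8),(0,0,255),1)
    for v in range(y0//10*10+10,y1,10): cv2.line(im,(0,int((v+.5-y0)*k)),(8,int((v+.5-y0)*k)),(0,0,255),1)
    im=cv2.copyMakeBorder(im,0,490-im.shape[0],0,0,cv2.BORDER_CONSTANT); ims.append(im)
cv2.imwrite("pics/block.png",np.hstack(ims))
E
```

```text
(no output)
```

View pics/block.png

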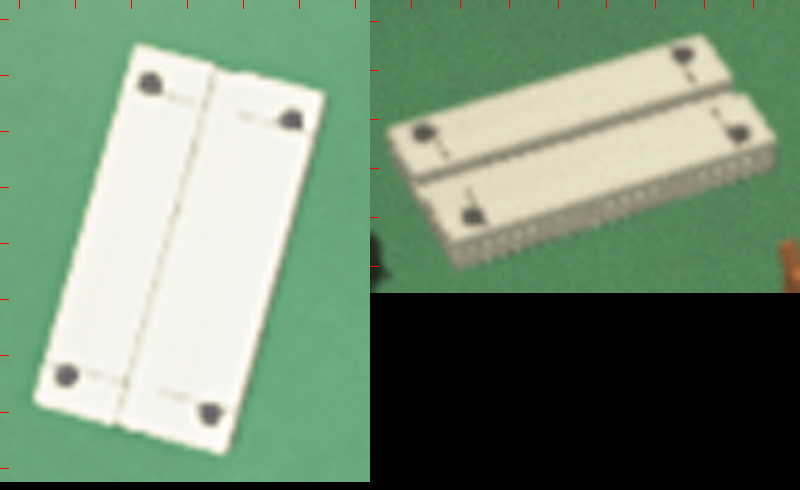

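The block crop shows four symmetric screws on its top face, plus the groove. I'll take the block centre and yaw from the screws in both views.

```bash
python3 - <<'E'
from h import *
T,S=load("top0"),load("side0"); k=370/66; j=430/88
t=np.array([(292,119),(151,84),(210,413),(67,376)])/k+[216.5,216.5]
s=np.array([(740-370,134),(683-370,55),(473-370,217),(423-370,133)])/j+[211.5,195.5]
C=np.array([(136,44),(325,93),(229,455),(34,402)])/k+216.5
for f,q in((T,t),(S,s)):
    w=plane(f,q,.02); m=w.mean(0); d=(w[0]-w[2]+w[1]-w[3]); e=(w[1]-w[0]+w[3]-w[2]); print(m.round(4),"yaw",np.arctan2(d[1],d[0]).round(4),(np.arctan2(e[1],e[0])-np.pi/2).round(4))
X=np.array([tri([T,S],[a,b]) for a,b in zip(t,s)]); print(X.round(4),X.mean(0).round(4)); d=X[0]-X[2]+X[1]-X[3]; print(np.arctan2(d[1],d[0]))
w=plane(T,C,.02); print("corners",w.mean(0),np.arctan2(*(w[1]-w[2]+w[0]-w[3])[1::-1]),np.linalg.norm(w[1]-w[2]),np.linalg.norm(w[0]-w[1]))
g=plane(T,np.array([(213,67),(118,425)])/k+216.5,.02);print("groove edge",g.mean(0),np.arctan2(*(g[0]-g[1])[1::-1]))
s=read_state();print(s["eef_pos"],2*np.arctan2(s["tcp_rot"][2],s["tcp_rot"][1]))
E
```

```text
[0.4627 0.2846 0.02  ] yaw -0.2816 -0.2719
[0.4616 0.2839 0.02  ] yaw -0.2835 -0.2764
[[0.5209 0.2329 0.0184]
 [0.5388 0.298  0.019 ]
 [0.3861 0.2718 0.0187]
 [0.4046 0.337  0.0189]] [0.4626 0.285  0.0187]
-0.2820767903637636
corners [0.46267633 0.28415692 0.02      ] -0.2738877367928426 0.17149158979582335 0.09102667087898407
groove edge [0.46397604 0.29122301 0.02      ] -0.2640695386065557
[ 0.41905216 -0.21946798  0.19003129] 0.5207332630497961
```

>>> drive_tool(
  deltas=[
    [[0.012,-0.0173,0,0,0],[0.018,-0.026,0,0,0],[0.018,-0.026,0,0,0],[0.018,-0.026,0,0,0],[0.018,-0.026,0,0,0],[0.018,-0.026,0,0,0],[0.018,-0.026,0,0,0],[0.018,-0.026,0,0,0]],
  ],
)

```text
clock: 18.1
eef_pos: [0.4389, 0.024, 0.1878]
tcp_rot: [-0.0, 0.966, 0.258, 0.0]
contact_force: [-0.3, -1.3, -0.6]
gripper_width: 0.53
finger_force: 30.0
```

>>> drive_tool(
  deltas=[
    [[0.018,-0.026,0,0,0],[0.018,-0.026,0,0,0],[0.018,-0.026,0,0,0],[0.018,-0.026,0,0,0],[0.018,-0.026,0,0,0],[0.018,-0.026,0,0,0],[0.018,-0.026,0,0,0],[0.018,-0.026,0,0,0]],
  ],
)

```text
clock: 18.77
eef_pos: [0.4602, 0.2761, 0.1878]
tcp_rot: [0.0, 0.966, 0.258, 0.0]
contact_force: [0.7, -0.5, -0.0]
gripper_width: 0.528
finger_force: 30.0
```

>>> drive_tool(
  deltas=[
    [[0.006,-0.009,0,-0.08,0],[0,0,0,-0.117,0],[0,0,0,-0.117,0],[0,0,0,-0.117,0],[0,0,0,-0.117,0],[0,0,0,-0.117,0],[0,0,0,-0.117,0],[0,0,0,-0.117,0]],
  ],
)

```text
clock: 19.43
eef_pos: [0.4612, 0.2852, 0.1878]
tcp_rot: [0.001, 0.756, 0.654, 0.0]
contact_force: [-0.4, -0.1, -1.7]
gripper_width: 0.527
finger_force: 30.0
```

>>> drive_tool(
  deltas=[
    [[0,0,0,-0.117,0],[0,0,0,-0.117,0],[0,0,0,-0.117,0],[0,0,0,-0.117,0],[0,0,0,-0.117,0],[0,0,0,-0.117,0],[0,0,0,-0.117,0],[0,0,0,-0.117,0]],
  ],
)

```text
clock: 20.1
eef_pos: [0.4612, 0.2851, 0.1879]
tcp_rot: [0.001, 0.38, 0.925, -0.0]
contact_force: [0.4, -0.2, -0.7]
gripper_width: 0.53
finger_force: 30.0
```

```bash
python3 -c "
from h import *
s=read_state();print(s['eef_pos'],2*np.arctan2(s['tcp_rot'][2],s['tcp_rot'][1]),s['joint_pos'],s['clock'])"
```

```text
[0.46122986 0.28508704 0.18785065] 2.3618286465495184 [-0.87992766  0.29694467  0.32321631  1.84944831 -0.10833205  1.01194114
  0.27864171] 20.1
```

>>> drive_tool(
  deltas=[
    [[0,0,0,-0.125,0],[0,0,0,-0.125,0],[0,0,0,-0.125,0],[0,0,0,-0.125,0],[0,0,0.02,0,0],[0,0,0.03,0,0],[0,0,0.03,0,0],[0,0,0.02,0,0]],
  ],
)

```text
clock: 20.77
eef_pos: [0.4606, 0.2847, 0.0856]
tcp_rot: [0.0, 0.142, 0.99, -0.001]
contact_force: [-0.3, 0.4, -1.2]
gripper_width: 0.526
finger_force: 30.0
```

>>> drive_tool(
  deltas=[
    [[0,0,0.015,0,0],[0,0,0.008,0,0],[0,0,0,0,0],[0,0,0,0,0]],
  ],
)

```text
clock: 21.1
eef_pos: [0.4614, 0.2856, 0.0647]
tcp_rot: [0.0, 0.142, 0.99, -0.0]
contact_force: [-0.4, -0.2, -0.1]
gripper_width: 0.529
finger_force: 30.0
```

```bash
python3 - <<'E'
from shot import *
shot("4",(("top",(200,190,310,340)),("side",(190,160,310,310))),"pics/place.png")
s=read_state();print(s['eef_pos'],2*np.arctan2(s['tcp_rot'][2],s['tcp_rot'][1]))
p=s['eef_pos'];a=2*np.arctan2(s['tcp_rot'][2],s['tcp_rot'][1]); x=np.array([np.cos(a),np.sin(a)])
for n in("top4","side4"): print(n,[proj(load(n),[*(p[:2]+l*x),p[2]+z]).round(1).tolist() for l,z in((.065,.008),(-.063,.016))])
E
```

```text
Traceback (most recent call last):
  File "shot.py", line 11, in shot
    cv2.imwrite(out,np.hstack(ims))
                    ~~~~~~~~~^^^^^
ValueError: all the input array dimensions except for the concatenation axis must match exactly, but along dimension 0, the array at index 0 has size 542 and the array at index 1 has size 497
```

```bash
python3 - <<'E'
from shot import *
shot("4",(("top",(195,190,315,310)),("side",(190,170,310,290))),"pics/place.png")
s=read_state();print(s['eef_pos'],2*np.arctan2(s['tcp_rot'][2],s['tcp_rot'][1]))
p=s['eef_pos'];a=2*np.arctan2(s['tcp_rot'][2],s['tcp_rot'][1]); x=np.array([np.cos(a),np.sin(a)])
for n in("top4","side4"): print(n,[proj(load(n),[*(p[:2]+l*x),p[2]+z]).round(1).tolist() for l,z in((.065,.008),(-.063,.016))])
E
```

```text
[0.4615581  0.2859824  0.06495023] 2.8567801636570267
top4 [[[237.8, 284.5]], [[251.7, 234.2]]]
side4 [[[226.9, 213.1]], [[277.5, 195.6]]]
```

View pics/place.png

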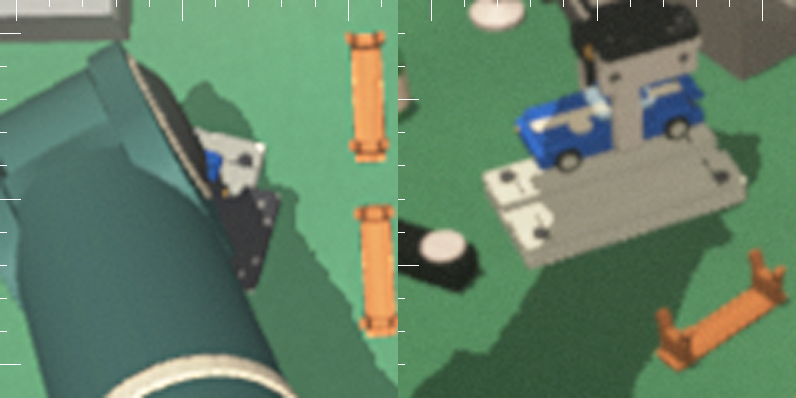

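The side view shows the car level above the block along its axis. The nose is at about full-image (227,213), which matches the prediction. I'll correct a small offset and lower it.

>>> drive_tool(
  deltas=[
    [[-0.0015,-0.0012,0.01,-0.005,0],[0,0,0.012,0,0],[0,0,0.008,0,0],[0,0,0.004,0,0],[0,0,0.002,0,0],[0,0,0,0,0],[0,0,0,0,0]],
  ],
)

```text
clock: 21.88
eef_pos: [0.4622, 0.2841, 0.0278]
tcp_rot: [-0.0, 0.139, 0.99, -0.0]
contact_force: [0.1, 0.4, -1.3]
gripper_width: 0.527
finger_force: 30.0
```

>>> drive_tool(
  deltas=[
    [[0,0,0.001,0,0],[0,0,0.001,0,0],[0,0,0,0,0],[0,0,0,0,0]],
  ],
)

```text
clock: 22.22
eef_pos: [0.4622, 0.2842, 0.026]
tcp_rot: [0.0, 0.139, 0.99, 0.0]
contact_force: [0.0, 0.0, -1.1]
gripper_width: 0.529
finger_force: 30.0
```

>>> drive_tool(
  deltas=[
    [[0,0,0.0005,0,0],[0,0,0.0005,0,0],[0,0,0,0,0],[0,0,0,0,0]],
  ],
)

```text
clock: 22.55
eef_pos: [0.4621, 0.2841, 0.0248]
tcp_rot: [0.0, 0.139, 0.99, -0.0]
contact_force: [-0.2, 1.2, -0.7]
gripper_width: 0.533
finger_force: 30.0
```

>>> drive_tool(
  deltas=[
    [[0,0,0.0005,0,0],[0,0,0,0,0],[0,0,0,0,0]],
  ],
)

```text
clock: 22.8
eef_pos: [0.4621, 0.2841, 0.0243]
tcp_rot: [-0.0, 0.139, 0.99, -0.0]
contact_force: [-0.2, 0.1, -0.2]
gripper_width: 0.526
finger_force: 30.0
```

>>> drive_tool(
  deltas=[
    [[0,0,0.0005,0,0],[0,0,0,0,0],[0,0,0,0,0]],
  ],
)

```text
clock: 23.05
eef_pos: [0.4622, 0.2841, 0.0241]
tcp_rot: [0.0, 0.139, 0.99, 0.0]
contact_force: [-1.5, -1.2, 5.0]
gripper_width: 0.53
finger_force: 30.0
```

>>> drive_tool(
  deltas=[
    [[0,0,0,0,58],[0,0,0,0,62],[0,0,0,0,68],[0,0,0,0,75],[0,0,0,0,75],[0,0,0,0,75]],
  ],
)

```text
clock: 23.55
eef_pos: [0.4622, 0.2841, 0.0238]
tcp_rot: [0.0, 0.139, 0.99, -0.0]
contact_force: [0.6, 0.3, -0.2]
gripper_width: 0.748
finger_force: 0.0
```

>>> drive_tool(
  deltas=[
    [[0,0,-0.006,0,75],[0,0,-0.015,0,75],[0,0,-0.025,0,75],[0,0,-0.03,0,75],[0,0,-0.035,0,75],[0,0,-0.035,0,75],[0,0,-0.03,0,75],[0,0,-0.02,0,75]],
  ],
)

```text
clock: 24.22
eef_pos: [0.4627, 0.2843, 0.2236]
tcp_rot: [0.001, 0.14, 0.99, 0.001]
contact_force: [0.9, -0.0, -0.1]
gripper_width: 0.749
finger_force: 0.0
```

>>> drive_tool(
  deltas=[
    [[0,-0.03,0,0,75],[0,-0.03,0,0,75],[0,-0.03,0,0,75],[0,-0.03,0,0,75],[0,-0.03,0,0,75],[0,-0.03,0,0,75],[0,-0.03,0,0,75],[0,0,0,0,75]],
  ],
)

```text
clock: 24.88
eef_pos: [0.4029, 0.0779, 0.2204]
tcp_rot: [-0.0, 0.142, 0.99, 0.0]
contact_force: [0.7, -0.9, 0.6]
gripper_width: 0.75
finger_force: 0.0
```

```bash
python3 - <<'E'
from shot import *
shot("5",(("top",(150,160,400,340)),("side",(190,170,390,314))),"pics/end.png")
E
```

```text
(no output)
```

View pics/end.png

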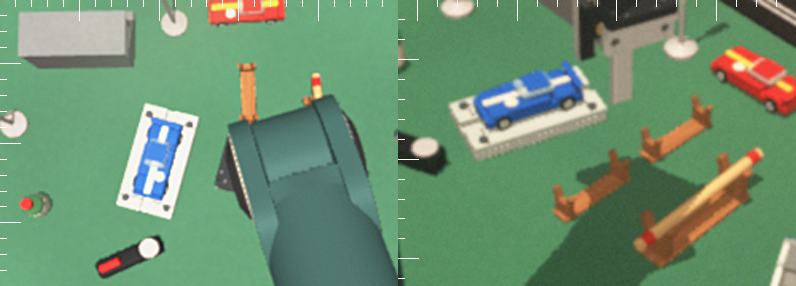

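The car sits on the block and the dowel is back on its rest. I'll check numerically how well the car is centred.

```bash
python3 - <<'E'
from h import *
for n in("top5","side5"):
    f=load(n); c=f["color"].astype(int); m=(c[:,:,2]>c[:,:,0]+50)&(c[:,:,2]>c[:,:,1]+25); m[:,:215]=0;m[:,300:]=0
    v,u=np.nonzero(m); q=plane(f,np.c_[u,v],.044)[:,:2]-[.4624,.2845]; a=-.279+np.pi; l=np.c_[q@[np.cos(a),np.sin(a)],q@[-np.sin(a),np.cos(a)]]*1e3
    print(n,len(l),"box",np.percentile(l,[1,99],axis=0).round(1).tolist(),cv2.minAreaRect(l.astype(np.float32)))
    C,V=np.linalg.eigh(np.cov(l.T)); print("yaw",np.arctan(V[1,1]/V[0,1]))
E
```

```text
top5 761 box [[-63.4, -22.7], [60.0, 26.6]] ((-1.8295974731445312, 2.1729965209960938), (125.73593139648438, 51.79290771484375), 0.7007654905319214)
yaw 0.0020346665745602554
side5 719 box [[-64.1, -26.1], [65.1, 43.0]] ((0.191192626953125, 7.423336029052734), (133.43978881835938, 72.26241302490234), 0.2776641547679901)
yaw 0.11267601612672754
```

```bash
python3 -c "
from h import *
print(close_job())"
```

```text
the job is handed in; nothing more can be done
None
```

The job is handed in: the door is open, the dowel is back on its rest, and the blue racer sits on the tech block, within about 2 mm of centre and square to it in the last top view. I did not directly confirm the guide blade is in the groove, but the car came down at the expected height.

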